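# Thread the eccentric test wheel onto its arbor and hang it in the fork stand

## Robot

A 6-joint arm with a two-finger parallel gripper is mounted at the origin on the work surface. World frame = base frame: x ahead of the robot, y to its left, z up, the work surface at z = 0. Lengths are in m, angles in degrees, forces in N, time in s.
With the tool pointing down it reaches from about 0.4 to 0.825 m from the base axis. Payload 7 kg.
Tool frame: the origin (TCP) lies at the very end of the fingers, on their centre line; the grasp point (between the pads) lies 19 mm behind it; z points along the fingers, y is the line along which they close (so a half turn about z gives the same grasp; the last joint's range is limited). The gripper opens to 88 mm and grips with 3 to 60 N. Pads are 19 mm wide; open, the fingers measure 130 mm over their backs; the gripper's body (78 mm by 193 mm) begins 47 mm behind the grasp point.
Start: joints at [81.767, 20.546, 0.682, 0, -70.136, -16.507], TCP at [0.282, 0.613, 0.227] pointing down, gripper open.
Joint ranges: [-176.03, 176.03], [-82.01, 121.73], [-58.28, 71.71], [-173.87, 95.51], [-174.79, -0.11], [-173.66, 173.66]. Speed limits (degrees/s): [136.94, 136.94, 172.46, 180, 180, 180].

## Interface

Orientations are given as [roll, pitch, yaw] about the fixed x, y, z axes, in that order (R = Rz(yaw) Ry(pitch) Rx(roll)).
In Python, from plant import r gives the robot as it stands. The module is installed in compiled form; this text tells all that it offers.
- The arm moves only by the tool jog_arm, never from a script. Its arguments are lists of equal length, an entry for each row: "travel": the shift along the tool's x, y, z each as a share of 50 cm, from -1 to 1, a list of three; "dr": the turn, a rotation vector about the tool's x, y, z each as a share of 360 degrees, from -1 to 1, a list of three; "claw": the opening, from 0 (shut) to 1 (fully open). A call has exactly 10 rows; each row is the pose to reach, as a shift and turn from the pose commanded when the call began, along the tool's axes at that moment, turning the shorter way round; what a row does not reach only later rows make up. A row lasts 1/8 s, in which the tool goes at most 62.5 mm and 10.7 degrees, less where a joint would pass 70% of its speed; a pose out of reach is approached as far as the arm can. A call with a number of a shift or a turn outside -1 to 1 is refused whole. A call with a gripper value outside its range is refused whole. The fingers move at their own pace and stop on an object; "newtons" is the grip in N (left out, the last holds). Time passes only in rows, so rows that repeat a pose let the fingers close, or fill a call up. It gives the time, the measured TCP pose, the force, the opening and the grip force at its end, in the units of the state.
- r.get_state(): the state, without advancing time (a new reading comes with each control period).
- r.capture(name): name is "side" or "top"; returns a dict with "pixels" (384x512x3 uint8, red, green, blue), "range_z" (384x512 float32, m along the optical axis (not along the pixel's ray), 0 where there is no reading), "fx", "fy", "cx", "cy" (pixels), "dist_coeffs" ([k1, k2, p1, p2, k3] as OpenCV has them; the pictures are not rectified), "position" and "attitude" of the camera in the world. Camera axes: x right, y up, looking along -z (the intrinsics and any distortion apply to the point x, -y, -z); pixel columns grow to the right and rows downward; lengths in m; the calibration is good to about 2 mm. A picture is of the moment at which its call begins.
- r.close_job(): hands the job in; it is judged then, once.
Trained networks look in the newest picture that a camera, given by its name, has taken for a name from the list of things; names that differ only in an ending like _2 or _b are one class to them, and where a whole thing is asked for, a point or a joint stands for the part that bears it (a point fixed in the world has none). Each returns a list of dicts, best first, with "conf" (0 to 1); they miss things now and then, are a little off and sometimes report something else, mostly with a low value. They report only what shows in the picture. A call takes as long as a camera call. They do not tell look-alikes from the thing itself.
- r.boxes_of(name, camera): "extent" ([left, top, right, bottom] in pixels, round what is visible of it).
- r.regions_of(name, camera): "pixels" (384x512 bool, what is visible of it) and "extent" ([left, top, right, bottom] in pixels, round what is visible of it).
- r.tip_of(name, camera): "at" ([column, row] in pixels: a listed point, or the origin of a listed thing).
The state is a dict: "time_s": time; "joints": joint angles; "qd": joint speeds; "joint_torque": joint torques, N m; "tcp_pos": TCP position; "eef_rot": TCP orientation; "contact_force": force on the tool from outside, world axes, zero at the start; "moment": the same for the moment, N m; "gripper_width": finger opening in m; "gripper_force": force on a finger pad.
Only numpy, scipy, OpenCV 4.12 (cv2) and the standard library are available. Lean on these libraries where they do the work, as an engineer would, in place of code of your own. Each camera call takes 0.05 s, during which the arm holds its last target. There are 200 camera calls.

## Task

Take the arbor by its handle, feel its shaft gently into the off-centre bore of the rubber test wheel lying in the cradle, and push it through without ramming. Lift the wheel on the shaft and lay the arbor in both notches of the fork stand, handle towards the robot, with the wheel hanging free midway between the two uprights, then let go. Do not touch the wheel with the gripper, and leave everything else on the bench alone.

Things in the scene. Friction and masses are not known exactly. Their poses are not given: they have to be found in the camera images.
- arbor_grip (a point): Grip point of the arbor, on its axis 32 mm behind the handle's front end; x points along the shaft to the tip, z up. Grip the handle from above across its 18 mm width. At the start the arbor lies level in a low fixed rest whose two posts hold the rear 10 mm of the handle and the shaft 60 to 70 mm ahead of the handle; lift it straight up.
- arbor: The arbor, about 75 g: a straight steel shaft (10 mm diameter, 120 mm long, 1 mm chamfer at the tip) on a black plastic handle (70 mm long, 18 mm wide, 22 mm high, flat sides). Origin on the axis at the handle's front end; x along the shaft to the tip.
- arbor_mid (a point): Point on the shaft's axis 58 mm ahead of the handle's front end (90 mm ahead of arbor_grip), where the wheel's middle belongs; the tip is 62 mm further on. Same axes as arbor_grip.
- wheel_center (a point): Centre of the test wheel's RIM (60 mm diameter, 24 mm wide); x is the wheel's level axis. The bore is NOT here: it is a 14 mm through hole parallel to the axis, its centre 7 mm from this point in a direction that differs each time and is not measured (above, below or to either side): find it by feel or by eye.
- wheel: The test wheel, 0.1 to 0.2 kg, black rubber rim round a 35 mm steel hub with the off-centre bore; it stands on its rim in the cradle. The hub turns only stiffly in the rim (0.03 N m). Pushed along its axis the wheel slides up to 10 mm until it meets the cradle's backstop. Origin and axes as wheel_center.
- cradle: Fixed cradle with a V trough along its x, origin on the table below; the wheel's axis is 75 mm up. On its +x side, 16 mm from the origin, two posts 90 mm high form a backstop with a 30 mm gap between them, open at the top, for the shaft to pass. The -x side is open: thread the shaft from there, along +x, then lift.
- fork_mid (a point): Fork stand, fixed: blue base, two steel uprights 72 mm apart between centres (each 8 mm thick, 64 mm free between), with V notches open at the top. This point is midway between them on the line where the axis of a seated shaft runs, 85 mm above the table; x runs from upright to upright, the handle belongs on the -x side, towards the robot. The tops are about 98 mm above the table.
- spacer: Bystander, to be left alone: steel spacer ring 38 mm across, 12 mm high. Origin at the centre of its underside.
- coupon: Bystander, to be left alone: aluminium test coupon 50 x 25 x 8 mm. Origin at the centre of its underside.
- plug: Bystander, to be left alone: black rubber plug, upright cylinder 32 mm across, 30 mm high, no bore. Origin at the centre of its underside.
- beaker: Bystander, to be left alone: glass beaker 64 mm across, 70 mm high. Origin at the centre of its underside.
- bottle: Bystander, to be left alone: white bottle 70 mm across, 150 mm high. Origin at the centre of its underside.
- brush: Bystander, to be left alone: hand brush lying down.
- jar: Bystander, to be left alone: closed jar 60 mm across, 60 mm high. Origin at the centre of its underside.
Things that resemble listed ones, but are neither listed nor needed, are in the scene too. Of the things like the arbor, leave any that is green, turquoise or yellow; of the rest the larger one is meant.

How it is judged (in metres and radians):
On the way:
1. the wheel hangs on the arbor's shaft, lifted clear of the cradle (x of wheel_center in the frame of arbor_mid between -0.04 and 0.04 m and y of wheel_center in the frame of arbor_mid between -0.012 and 0.012 m and z of wheel_center in the frame of arbor_mid between -0.012 and 0.012 m and height (world z) of wheel_center above 0.105 m and contact force between wheel and cradle below 0.05 N and contact force between arbor and wheel above 0.3 N), for 0.3 s.
At the end, for the whole second after the job is handed in: Arbor released, still, in both notches (middle within 12 mm lengthways, 3 mm sideways and in height, 0.05 rad), handle on the -x side; wheel threaded on it, still, its centre within 19 mm lengthways of midway between the uprights and 12 mm sideways and in height of the shaft line (x of arbor_mid in the frame of fork_mid between -0.012 and 0.012 m and y of arbor_mid in the frame of fork_mid between -0.003 and 0.003 m and z of arbor_mid in the frame of fork_mid between -0.003 and 0.003 m and angle between the x axis of arbor_mid and the x axis of fork_mid, either way round below 0.05 rad and x of arbor_grip in the frame of fork_mid between -0.2 and 0 m and x of wheel_center in the frame of fork_mid between -0.019 and 0.019 m and y of wheel_center in the frame of fork_mid between -0.012 and 0.012 m and z of wheel_center in the frame of fork_mid between -0.012 and 0.012 m and linear speed of each of wheel, arbor below 0.02 m/s and contact force between wheel and the fingers below 0.1 N); the robot touches nothing.
It fails at once if the shaft rams the wheel (more than 20 N) (contact force between arbor and wheel above 20 N).
It fails at once if the gripper handles the wheel (contact force between wheel and the fingers above 0.5 N).
It fails at once if a bystander is disturbed (moved more than 20 mm) (distance of any of spacer, coupon, plug, beaker, bottle, brush, jar from where it was at the start of the episode above 0.02 m).
It also fails if it takes over 72 s, if anything falls off the work surface, if the arm or the gripper's body presses on something with over 40 N, if the wrist force passes 120 N, or if a joint passes its speed limit or range.

## Working session

There is one attempt and no reset: what is moved stays moved. The work goes in short steps, Python scripts to look and compute and a tool call to move; the robot and the scene stay as the last step left them, time stands still between calls to the robot, and variables do not carry over. Pictures are saved under pics/ and viewed, at most 10 in all, crops included, and the job is handed in when it is done.

Besides the shell and the picture viewer there is one more tool, called after "Request:" in YAML: its name, and indented under it one key for each argument. jog_arm: Moves the arm, as the interface text tells. Its arguments: {"type":"object","properties":{"travel":{"type":"array"},"dr":{"type":"array"},"claw":{"type":"array"},"newtons":{"type":"number"}},"required":["travel","dr","claw"]}

```bash
mkdir -p pics; cat > h.py <<'E'
import numpy as np, cv2, pickle
from scipy.spatial.transform import Rotation as R
from plant import r
def cap(n):
    c=r.capture(n); pickle.dump(c,open(n+'.pkl','wb')); return c
def rot(c):
    a=np.array(c['attitude'],float)
    return a if a.shape==(3,3) else (R.from_euler('xyz',a,degrees=True).as_matrix() if a.size==3 else R.from_quat(a).as_matrix())
def K(c): return np.array([[c['fx'],0,c['cx']],[0,c['fy'],c['cy']],[0,0,1.]])
def world(c,uv,d=None):
    uv=np.atleast_2d(np.array(uv,float))
    n=cv2.undistortPoints(uv[:,None],K(c),np.array(c['dist_coeffs'],float))[:,0]
    if d is None: d=c['range_z'][uv[:,1].astype(int),uv[:,0].astype(int)]
    p=np.c_[n[:,0]*d,-n[:,1]*d,-d*np.ones(len(n))]
    return p@rot(c).T+np.array(c['position'])
def plane(c,uv,z):
    a=world(c,uv,np.ones(len(np.atleast_2d(uv)))); o=np.array(c['position']); v=a-o
    return o+v*((z-o[2])/v[:,2])[:,None]
def cloud(c):
    v,u=np.mgrid[0:384,0:512]; uv=np.c_[u.ravel(),v.ravel()]
    return world(c,uv,c['range_z'].ravel()).reshape(384,512,3)
E
python3 - <<'E'
from h import *
np.set_printoptions(precision=4,suppress=True)
s=r.get_state(); print(s['time_s'],s['tcp_pos'],s['eef_rot'])
ims=[]
for n in('top','side'):
    c=cap(n); print(n,c['position'],c['attitude'],c['fx'],c['dist_coeffs'])
    cv2.imwrite(f'pics/{n}0.png',cv2.cvtColor(c['pixels'],cv2.COLOR_RGB2BGR))
    for t in('arbor_grip','arbor','arbor_mid','wheel_center','cradle','fork_mid'):
        for q in r.tip_of(t,n)[:3]:
            d=world(c,[q['at']])[0]; print(n,t,round(q['conf'],2),np.round(q['at']),d)
E
```

```text
0.0 [0.2823 0.6126 0.2256] [179.9049  -0.0072 -24.7478]
top [ 0.2513 -0.0357  1.6005] [ 11.5306   0.386  -93.7785] 429.6812507384134 [-0.0847  0.      0.      0.      0.    ]
top arbor_grip 0.71 [377. 239.] [ 0.3847 -0.5101  0.0247]
top arbor_grip 0.69 [303. 191.] [ 0.5746 -0.2445  0.0743]
top arbor_grip 0.55 [304. 268.] [ 0.2966 -0.2287  0.0213]
top arbor 0.76 [296. 260.] [ 0.3296 -0.2029  0.015 ]
top arbor 0.71 [202. 228.] [0.4715 0.1345 0.0078]
top arbor 0.63 [343. 220.] [ 0.4674 -0.3964  0.0005]
top arbor_mid 0.7 [303. 169.] [ 0.6609 -0.2557  0.0598]
top arbor_mid 0.63 [396. 260.] [ 0.3021 -0.5759  0.0122]
top arbor_mid 0.58 [285. 246.] [ 0.382  -0.1683  0.0137]
top wheel_center 0.61 [233. 181.] [0.6195 0.0052 0.1052]
top cradle 0.67 [232. 184.] [0.6162 0.0095 0.0784]
top fork_mid 0.61 [155. 183.] [0.6543 0.3053 0.0216]
side [ 0.0549 -0.6014  0.9758] [ 40.1666   0.5236 -41.9207] 394.09866713437555 [-0.0926  0.      0.      0.      0.    ]
side arbor_grip 0.78 [316. 242.] [ 0.5727 -0.2539  0.0699]
side arbor_grip 0.78 [330. 322.] [ 0.4535 -0.4226  0.0152]
side arbor_grip 0.73 [235. 310.] [ 0.2942 -0.2377  0.0224]
side arbor 0.72 [326. 237.] [ 0.607  -0.2605  0.0695]
side arbor 0.65 [186. 133.] [0.6079 0.4295 0.0138]
side arbor 0.63 [240. 295.] [ 0.3309 -0.2148  0.0217]
side arbor_mid 0.79 [336. 225.] [ 0.6675 -0.2467  0.0582]
side arbor_mid 0.77 [241. 277.] [ 0.374  -0.1661 -0.0014]
side arbor_mid 0.76 [379. 222.] [ 0.8126 -0.3097  0.0042]
side wheel_center 0.73 [266. 178.] [0.622  0.0039 0.0916]
side wheel_center 0.57 [382. 281.] [ 0.6323 -0.4465  0.0354]
side cradle 0.59 [270. 192.] [ 0.6194 -0.0219  0.0491]
side cradle 0.33 [268. 181.] [ 0.6239 -0.006   0.0823]
side cradle 0.25 [330. 200.] [ 0.7465 -0.1608  0.032 ]
side fork_mid 0.8 [218. 135.] [0.6676 0.301  0.0476]
side fork_mid 0.27 [330. 200.] [ 0.7516 -0.1581  0.022 ]
```

View pics/top0.png

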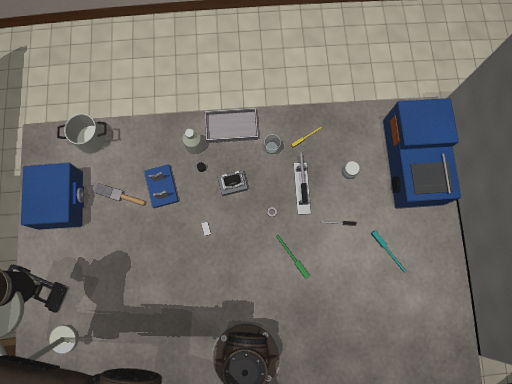

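View pics/side0.png

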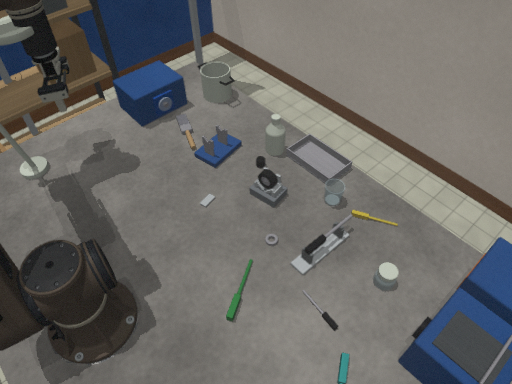

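The top view shows the arbor in its white rest (handle ~(304,195), shaft up to ~(302,155)), the wheel in its cradle at (233,181) and the blue fork stand at (160,186). The beaker is at (272,144), the ring at (272,212), the bottle at (192,140) and the plug at (201,167).

```bash
python3 - <<'E'
from h import *
np.set_printoptions(precision=4,suppress=True)
tiles=[]
for n,bx in(('top',[(285,145,325,220),(212,162,254,202),(138,158,184,212)]),('side',[(288,210,356,276),(244,150,292,208),(190,120,246,168)])):
    c=pickle.load(open(n+'.pkl','rb')); P=cloud(c); p=c['pixels']; row=[]
    for (a,b,e,d) in bx:
        t=cv2.resize(cv2.cvtColor(p[b:d,a:e],cv2.COLOR_RGB2BGR),(266,300),interpolation=cv2.INTER_CUBIC); row.append(t)
    tiles.append(np.hstack(row))
    # arbor: points by height & dark/steel
    a,b,e,d=bx[0]; Q=P[b:d,a:e].reshape(-1,3); col=p[b:d,a:e].reshape(-1,3).astype(int).sum(1)
    m=(col<150)&(Q[:,2]>.04); H=Q[m]; print(n,'handle',len(H),H.min(0),H.max(0),np.median(H,0), 'ztop',np.percentile(H[:,2],90))
    l=cv2.fitLine(H[:,:2].astype(np.float32),cv2.DIST_L2,0,.01,.01).ravel(); print(' dir',np.degrees(np.arctan2(l[1],l[0])),l[2:])
    M=(Q[:,2]>.03)
    for lo in np.arange(.5,.8,.02):
        s=Q[M&(Q[:,0]>=lo)&(Q[:,0]<lo+.02)]
        if len(s): print('  ',round(lo,2),len(s),s[:,1].min(),s[:,1].max(),np.median(s[:,1]),np.median(s[:,2]),s[:,2].max())
    a,b,e,d=bx[1]; Q=P[b:d,a:e].reshape(-1,3); s=Q[Q[:,2]>.078]; print(n,'cradle/wheel top',len(s))
    col=p[b:d,a:e].reshape(-1,3).astype(int).sum(1)
    for nm,mm in(('dark',(col<170)&(Q[:,2]>.08)),('light',(col>=250)&(Q[:,2]>.07))):
        s=Q[mm]; print(nm,len(s),s.min(0),s.max(0),s.mean(0),np.median(s,0))
    a,b,e,d=bx[2]; Q=P[b:d,a:e].reshape(-1,3); s=Q[Q[:,2]>.06]
    if len(s)>4:
        _,lab,cen=cv2.kmeans(s.astype(np.float32),2,None,(3,50,1e-5),5,0); print('fork',len(s),cen,s.max(0))
        v=cen[1]-cen[0]; print(np.linalg.norm(v[:2]),np.degrees(np.arctan2(v[1],v[0])))
cv2.imwrite('pics/crops.png',np.vstack(tiles))
E
```

```text
top handle 101 [ 0.5348 -0.2613  0.0404] [ 0.6668 -0.2345  0.0796] [ 0.566  -0.248   0.0684] ztop 0.07439520745931794
 dir -0.37904015 [ 0.5703 -0.2481]
   0.52 31 -0.266550473563594 -0.23357388896504838 -0.25035685718648 0.054005952218833864 0.07963150535889563
   0.54 35 -0.2668705978932603 -0.23360798761387314 -0.24898347248246405 0.06728322099567619 0.07584866613572605
   0.56 28 -0.25755282416644887 -0.24121883220091433 -0.24924671008253296 0.06994381815430717 0.07492265936668807
   0.58 32 -0.2595686096152748 -0.2410457124560732 -0.24939354211924522 0.06883381436512193 0.07669438896855274
   0.6 17 -0.2561265153992045 -0.24176943375999843 -0.2505342599246276 0.06281487793981833 0.07230433049738805
   0.62 15 -0.2556839487796371 -0.2472914217497309 -0.25130755123839044 0.06470520588426365 0.06758213724391271
   0.64 15 -0.2545848671097042 -0.24621948029347684 -0.24963288800546202 0.0658670601128355 0.07157937466688913
   0.66 44 -0.26889648701858926 -0.2341541679763393 -0.25028728871302075 0.05705495474126132 0.0668799713866366
   0.68 13 -0.2545583342874534 -0.24658982918105643
[... 1662 characters left out ...]
198169392502
   0.68 21 -0.2590237384235518 -0.24908982941052588 -0.25527291417762393 0.06292220912547819 0.0660021117929257
   0.7 20 -0.26070309682240606 -0.24983923748971548 -0.2554970505228473 0.06319293504032691 0.06696781803004093
   0.72 8 -0.2588186082750163 -0.2506296337477495 -0.2549080874027632 0.06310074487182665 0.06622538326184313
side cradle/wheel top 211
dark 145 [ 0.0549 -0.6014  0.0805] [0.6469 0.028  0.9758] [ 0.6277 -0.0048  0.102 ] [ 0.6307 -0.0029  0.0978]
light 49 [ 0.0549 -0.6014  0.0702] [0.6644 0.0405 0.9758] [ 0.5764 -0.0749  0.1925] [ 0.6556 -0.0103  0.0871]
fork 182 [[ 0.6347  0.2777  0.0772]
 [ 0.0549 -0.6014  0.9758]] [0.6826 0.3094 0.9758]
1.0530342 -123.40585
```

View pics/crops.png

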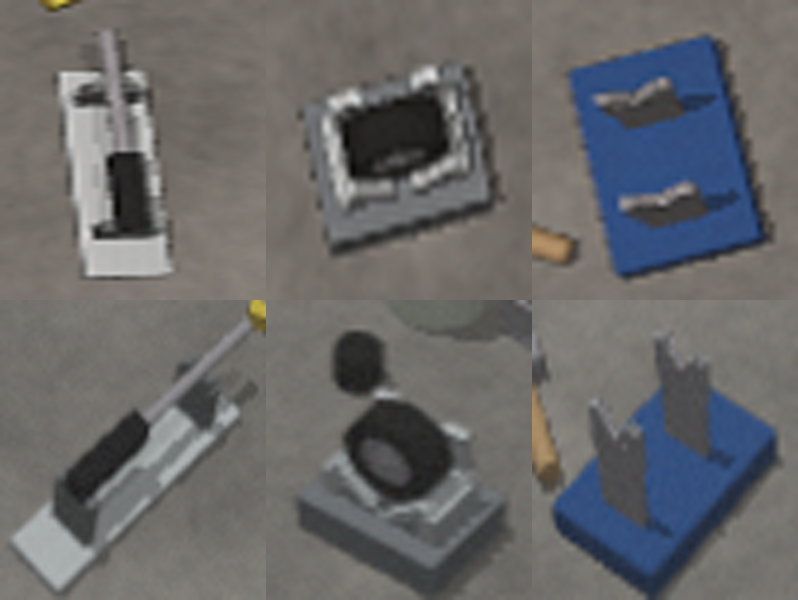

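The crops confirm three things: the arbor handle is grippable from above, the wheel's hub face is towards -x, and both fork notches are open upward. Next I'll get the yaw angles and centres from the bases and uprights.

```bash
python3 - <<'E'
from h import *
np.set_printoptions(precision=4,suppress=True)
def rect(Q):
    (cx,cy),(w,h),a=cv2.minAreaRect((Q[:,:2]*1000).astype(np.float32)); return np.round([cx,cy,w,h,a],1)
for n,bx in(('top',[(285,145,325,220),(212,162,254,202),(138,158,184,212)]),('side',[(288,210,356,276),(244,150,292,208),(190,120,246,168)])):
    c=pickle.load(open(n+'.pkl','rb')); P=cloud(c); p=c['pixels'].astype(int); ok=c['range_z']>0
    def sub(i):
        a,b,e,d=bx[i]; o=ok[b:d,a:e].ravel(); return P[b:d,a:e].reshape(-1,3)[o],p[b:d,a:e].reshape(-1,3)[o]
    print(n)
    Q,C=sub(2); blue=C[:,2]>C[:,0]+40; B=Q[blue]; z=np.median(B[:,2]); print('fork base',z,rect(B[abs(B[:,2]-z)<.005]))
    U=Q[(~blue)&(Q[:,2]>.05)]; _,lab,cen=cv2.kmeans(U[:,:2].astype(np.float32),2,None,(3,50,1e-5),5,0)
    print('uprights',cen,U[:,2].max()); 
    for k in(0,1):
        T=U[lab.ravel()==k]; T=T[T[:,2]>.07]; print('  ',len(T),T.mean(0),rect(T))
    Q,C=sub(1); print('z hist',np.histogram(Q[:,2],np.arange(-.01,.12,.01))[0])
    S=Q[(Q[:,2]>.015)&(Q[:,2]<.045)]; print('cradle',np.median(S[:,2]),rect(Q[Q[:,2]>.015]),rect(S))
    W=Q[(C.sum(1)<170)&(Q[:,2]>.06)]; print('wheel dark',len(W),rect(W),W[:,2].max(), 'top',W[W[:,2]>.099].mean(0))
    L=Q[(C.sum(1)>250)&(Q[:,2]>.075)]; print('posts',rect(L)); print(L[np.argsort(L[:,0])][-14:])
    Q,C=sub(0); Wt=Q[(Q[:,2]<.02)&(C.min(1)>165)]; print('rest',rect(Wt),np.median(Wt[:,2]))
E
```

```text
top
fork base 0.020969280292607584 [643.3 283.6 147.6  98.   10.8]
uprights [[0.596  0.2761]
 [0.667  0.2884]] 0.09687433859440109
   45 [0.5968 0.2758 0.0831] [598.5 275.3  10.4  45.1  11. ]
   39 [0.6673 0.2889 0.0846] [667.7 289.4   7.5  44.6  11.7]
z hist [672 447  15 109 142  27  62  25  21  40  53  48]
cradle 0.03088622652717965 [634.2  10.9  75.8 100.1  10.1] [634.2  10.9  75.8 100.1  10.1]
wheel dark 129 [633.4  10.7  31.5  57.4  10.3] 0.1135997902026693 top [0.6303 0.0105 0.1034]
posts [637.9  11.5  37.3  62.8  10.4]
[[ 0.6501  0.0412  0.0839]
 [ 0.6515  0.0334  0.0911]
 [ 0.6519  0.0299  0.0885]
 [ 0.6521  0.0371  0.0896]
 [ 0.6537 -0.003   0.0876]
 [ 0.6543 -0.0174  0.0814]
 [ 0.6544 -0.0065  0.0839]
 [ 0.656  -0.0141  0.0901]
 [ 0.6562 -0.0033  0.0922]
 [ 0.6562 -0.0069  0.0912]
 [ 0.6578 -0.0104  0.0844]
 [ 0.6602 -0.0071  0.0902]
 [ 0.6604 -0.0107  0.0887]
 [ 0.661  -0.0143  0.0857]]
rest [ 600.2 -250.5   48.1  198.4   89.3] 0.011411054251952102
side
fork base 0.021140314409294647 [644.2 280.3 148.  100.5  11.3]
uprights [[0.6698 0.2845]
 [0.5992 0.2705]] 0.095089963729
[... 162 characters left out ...]
 60  105   54   56   65   64   63]
cradle 0.029777675479982058 [690.9  50.4 251.6 119.1  39.9] [690.9  50.4 251.6 119.1  39.9]
wheel dark 182 [631.8   6.4  25.7  60.7  14.3] 0.10722751225096694 top [0.6328 0.0051 0.1026]
posts [642.3   7.4  36.7  62.3   8.4]
[[ 0.6569 -0.02    0.0839]
 [ 0.6571 -0.0196  0.088 ]
 [ 0.6574 -0.0103  0.0895]
 [ 0.6582 -0.0183  0.0908]
 [ 0.6594 -0.0038  0.0875]
 [ 0.66   -0.0215  0.0784]
 [ 0.6608 -0.0067  0.0888]
 [ 0.6614 -0.0197  0.0851]
 [ 0.6618 -0.0146  0.0898]
 [ 0.662  -0.0189  0.0885]
 [ 0.6622 -0.0099  0.0859]
 [ 0.6629 -0.009   0.0891]
 [ 0.6631 -0.0183  0.0782]
 [ 0.6644 -0.0164  0.0894]]
rest [ 601.6 -253.1   45.4  193.6   89.4] 0.011256648148837645
```

```bash
cat >> h.py <<'E'
def move(p,yaw,pitch=0):
    s=r.get_state(); Rc=R.from_euler('xyz',s['eef_rot'],degrees=True); Rt=R.from_euler('xyz',[180,pitch,yaw],degrees=True)
    t=Rc.inv().apply(np.array(p)-s['tcp_pos'])/.5; d=(Rc.inv()*Rt).as_rotvec(degrees=True)/360
    print('t',round(s['time_s'],2),'tcp',np.round(s['tcp_pos'],4),np.round(s['eef_rot'],2),'F',np.round(s['contact_force'],2),'w',round(s['gripper_width'],4),'| travel',np.round(t,4),'dr',np.round(d,4))
E
python3 - <<'E'
from h import *
y=np.radians(10.3); ex=np.array([np.cos(y),np.sin(y),0]); ey=np.array([-np.sin(y),np.cos(y),0]); ez=np.array([0,0,1.])
tiles=[]
for n,C in(('side',np.array([.634,.0065,.0745])),('top',np.array([.633,.0107,.0745]))):
    cs=[cap(n) for _ in range(6)]; c=cs[0]; im=np.mean([q['pixels'] for q in cs],0).astype(np.float32)
    u=np.linspace(-40,40,400)/1000; Y,Z=np.meshgrid(-u,-u)  # viewed from -x: left=+y
    W=C-.012*ex+Y[...,None]*ey+Z[...,None]*ez
    X=(W-np.array(c['position']))@rot(c); X=X*[1,-1,-1]
    uv=cv2.projectPoints(X.reshape(-1,1,3),np.zeros(3),np.zeros(3),K(c),np.array(c['dist_coeffs'],float))[0].reshape(400,400,2).astype(np.float32)
    g=cv2.remap(im,uv[...,0].copy(),uv[...,1].copy(),cv2.INTER_CUBIC)
    g=np.clip(g*1.6,0,255).astype(np.uint8)[...,::-1].copy(); cv2.circle(g,(200,200),150,(0,255,255),1); cv2.circle(g,(200,200),88,(0,255,0),1); tiles.append(g)
cv2.imwrite('pics/face.png',np.hstack(tiles))
move([.43,.2,.22],-.7); move([.573,-.2515,.16],-.7)
E
```

```text
t 1.3 tcp [0.2825 0.613  0.2265] [180.    -0.   -24.74] F [-0.22 -0.33  0.78] w 0.0876 | travel [0.6136 0.6267 0.0131] dr [ 0.     -0.     -0.0668]
t 1.3 tcp [0.2825 0.613  0.2265] [180.    -0.   -24.74] F [-0.22 -0.33  0.78] w 0.0876 | travel [1.2513 1.3272 0.1332] dr [ 0.     -0.     -0.0668]
```

View pics/face.png

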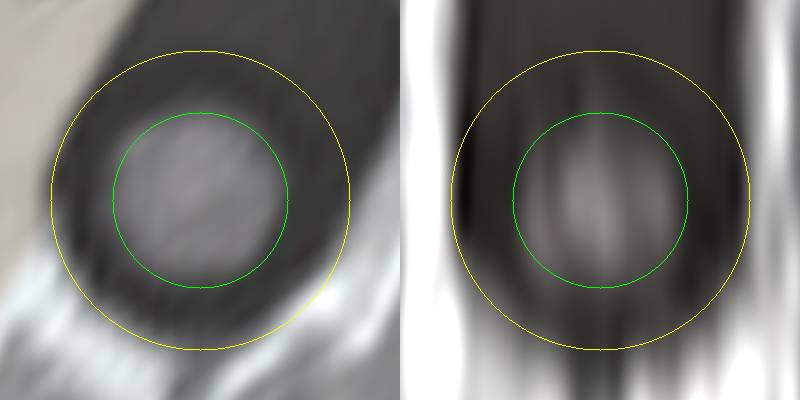

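The rectified face shows the wheel pose is right (rim and hub match the circles); the bore isn't clear at this contrast. I'll move towards the arbor.

Request:
jog_arm:
  travel:
    - [0.614,0.627,0.013]
    - [0.614,0.627,0.013]
    - [0.614,0.627,0.013]
    - [0.614,0.627,0.013]
    - [0.614,0.627,0.013]
    - [0.614,0.627,0.013]
    - [0.614,0.627,0.013]
    - [0.614,0.627,0.013]
    - [0.614,0.627,0.013]
    - [0.614,0.627,0.013]
  dr:
    - [0,0,-0.067]
    - [0,0,-0.067]
    - [0,0,-0.067]
    - [0,0,-0.067]
    - [0,0,-0.067]
    - [0,0,-0.067]
    - [0,0,-0.067]
    - [0,0,-0.067]
    - [0,0,-0.067]
    - [0,0,-0.067]
  claw: [0.7,0.7,0.7,0.7,0.7,0.7,0.7,0.7,0.7,0.7]

```text
time_s: 2.55
tcp_pos: [0.43, 0.2008, 0.2201]
eef_rot: [-180.0, -0.0, -0.6]
contact_force: [-0.1, 0.4, 0.6]
gripper_width: 0.0618
gripper_force: 0.0
```

```bash
python3 - <<'E'
from h import *
move([.573,-.2515,.14],-.7)
# hub contrast from both cameras
y=np.radians(10.3); ex=np.array([np.cos(y),np.sin(y),0]); ey=np.array([-np.sin(y),np.cos(y),0]); ez=np.array([0,0,1.])
tiles=[]
for n,C in(('side',np.array([.634,.0065,.0755])),('top',np.array([.633,.0107,.0745]))):
    cs=[cap(n) for _ in range(3)]; c=cs[0]; im=np.mean([q['pixels'] for q in cs],0).astype(np.float32)
    u=np.linspace(-20,20,400)/1000; Y,Z=np.meshgrid(-u,-u)
    W=C-.012*ex+Y[...,None]*ey+Z[...,None]*ez
    X=((W-np.array(c['position']))@rot(c))*[1,-1,-1]
    uv=cv2.projectPoints(X.reshape(-1,1,3),np.zeros(3),np.zeros(3),K(c),np.array(c['dist_coeffs'],float))[0].reshape(400,400,2).astype(np.float32)
    g=cv2.remap(im,uv[...,0].copy(),uv[...,1].copy(),cv2.INTER_LINEAR).mean(2)
    m=np.hypot(Y,Z)<.0155; lo,hi=np.percentile(g[m],[3,97]); print(n,lo,hi)
    # disk means at candidate bore directions (deg from +y(left) towards up)
    print([(a,round(float(g[np.hypot(Y-.007*np.cos(np.radians(a)),Z-.007*np.sin(np.radians(a)))<.005].mean()),1)) for a in range(0,360,30)])
    tiles.append(np.clip((g-lo)/(hi-lo)*255,0,255).astype(np.uint8))
cv2.imwrite('pics/hub.png',np.hstack(tiles))
E
```

```text
t 2.55 tcp [0.43   0.2008 0.2201] [-1.7999e+02 -1.0000e-02 -5.5000e-01] F [-0.06  0.36  0.56] w 0.0618 | travel [0.2947 0.9018 0.1601] dr [-0.     -0.      0.0004]
side 64.47352600097656 91.4053726196289
[(0, 86.5), (30, 87.7), (60, 89.3), (90, 89.3), (120, 87.7), (150, 84.7), (180, 82.3), (210, 81.4), (240, 81.3), (270, 81.6), (300, 82.8), (330, 84.7)]
top 45.89304550170898 86.89311981201172
[(0, 71.3), (30, 70.0), (60, 70.3), (90, 67.5), (120, 63.7), (150, 64.1), (180, 65.9), (210, 67.4), (240, 73.7), (270, 78.3), (300, 76.1), (330, 73.5)]
```

View pics/hub.png

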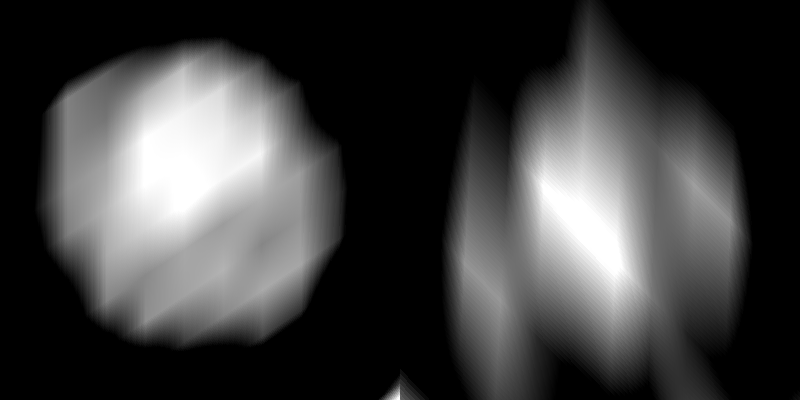

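The left panel (side camera) shows a bright disc about 13 mm across, centred near (195,130), roughly 7 mm above the hub centre. It's a likely bore, which I'll check against depth.

Request:
jog_arm:
  travel:
    - [0.295,0.902,0.1]
    - [0.295,0.902,0.1]
    - [0.295,0.902,0.1]
    - [0.295,0.902,0.1]
    - [0.295,0.902,0.1]
    - [0.295,0.902,0.1]
    - [0.295,0.902,0.1]
    - [0.295,0.902,0.1]
    - [0.295,0.902,0.16]
    - [0.295,0.902,0.2]
  dr:
    - [0,0,0]
    - [0,0,0]
    - [0,0,0]
    - [0,0,0]
    - [0,0,0]
    - [0,0,0]
    - [0,0,0]
    - [0,0,0]
    - [0,0,0]
    - [0,0,0]
  claw: [0.6,0.6,0.6,0.6,0.6,0.6,0.6,0.6,0.6,0.6]

```text
time_s: 4.1
tcp_pos: [0.5723, -0.2532, 0.1182]
eef_rot: [-180.0, 0.1, -0.7]
contact_force: [0.2, 0.9, -0.1]
gripper_width: 0.0525
gripper_force: 0.0
```

```bash
python3 - <<'E'
from h import *
np.set_printoptions(precision=1,suppress=True,linewidth=200)
move([.573,-.252,.041],-.7)
y=np.radians(10.3); ex=np.array([np.cos(y),np.sin(y),0]); ey=np.array([-np.sin(y),np.cos(y),0])
for n,C in(('side',np.array([.634,.0065,.0755])),('top',np.array([.633,.0107,.0745]))):
    cs=[cap(n) for _ in range(6)]; c=dict(cs[0]); c['range_z']=np.median([q['range_z'] for q in cs],0)
    D=cloud(c)-C; x,yy,z=D@ex*1e3,D@ey*1e3,D[...,2]*1e3
    # face-plane hit of each pixel
    uv=np.c_[[a.ravel() for a in np.mgrid[0:384,0:512][::-1]]].T
    o=np.array(c['position']); v=world(c,uv,np.ones(len(uv)))-o; s=((C-.012*ex-o)@ex)/(v@ex); H=o+v*s[:,None]-C
    hy,hz=(H@ey*1e3).reshape(384,512),(H[:,2]*1e3).reshape(384,512)
    m=np.hypot(hy,hz)<17; 
    o=np.argsort(-hz[m]); A=np.c_[hy[m],hz[m],x[m]+12,c['pixels'].mean(2)[m]][o]
    print(n,len(A)); print(' '.join(f'({a:.0f},{b:.0f}:{d:.1f},{g:.0f})' for a,b,d,g in A))
E
```

```text
t 4.1 tcp [ 0.6 -0.3  0.1] [-180.     0.1   -0.7] F [ 0.2  0.9 -0.1] w 0.0525 | travel [ 0.  -0.   0.2] dr [-0.  0.  0.]
side 51
(-2,16:1.7,75) (6,15:2.7,73) (-6,14:1.4,79) (2,13:8.8,94) (9,13:2.5,84) (-10,12:2.0,78) (-2,11:8.8,100) (6,11:5.0,91) (13,10:2.6,90) (-14,10:1.9,61) (-6,9:7.2,91) (2,9:7.5,104) (9,8:2.6,90) (-10,7:1.0,80) (-2,7:6.1,100) (6,6:3.7,100) (13,6:2.2,89) (-14,5:1.8,77) (-6,5:2.4,99) (2,4:3.4,103) (9,4:1.2,94) (-10,3:3.0,90) (-2,2:2.9,97) (6,2:2.9,103) (13,1:2.1,88) (-14,1:0.4,78) (-6,0:1.4,90) (2,-0:1.4,101) (9,-1:2.7,93) (-10,-2:2.0,90) (-2,-2:2.4,93) (5,-3:1.9,95) (13,-4:2.5,89) (-14,-4:1.5,75) (-6,-4:2.3,90) (2,-5:2.1,90) (9,-6:1.9,92) (-10,-6:2.6,91) (-2,-7:2.3,91) (5,-8:2.3,92) (13,-8:1.8,76) (-14,-8:1.6,58) (-6,-9:2.0,90) (2,-10:1.1,92) (9,-10:2.7,89) (-10,-11:2.4,75) (-2,-12:2.6,90) (5,-12:2.1,88) (-6,-14:2.3,75) (1,-14:1.8,76) (-2,-16:1.5,62)
top 16
(5,16:-1.6,37) (1,12:-1.3,62) (-2,9:-124.5,37) (13,9:-126.1,30) (-6,5:-129.4,51) (9,5:-59.1,39) (-9,2:-131.5,56) (6,1:0.5,93) (-13,-2:-133.1,60) (2,-2:0.1,85) (-2,-6:-127.6,51) (14,-6:-129.2,27) (-5,-10:-132.4,52) (10,-10:-120.0,47) (-9,-14:-134.5,56) (6,-14:-0.4,54)
```

Depth confirms a recess about 7–8 mm above the wheel centre, with y ≈ 0. So the bore is at the top, at z ≈ 0.082. Now I'll descend and grasp.

Request:
jog_arm:
  travel:
    - [0.001,-0.002,0.06]
    - [0.001,-0.002,0.1]
    - [0.001,-0.002,0.13]
    - [0.001,-0.002,0.145]
    - [0.001,-0.002,0.154]
    - [0.001,-0.002,0.154]
    - [0.001,-0.002,0.154]
    - [0.001,-0.002,0.154]
    - [0.001,-0.002,0.154]
    - [0.001,-0.002,0.154]
  dr:
    - [0,0,0]
    - [0,0,0]
    - [0,0,0]
    - [0,0,0]
    - [0,0,0]
    - [0,0,0]
    - [0,0,0]
    - [0,0,0]
    - [0,0,0]
    - [0,0,0]
  claw: [0.6,0.6,0.6,0.6,0.6,0.6,0,0,0,0]
  newtons: 40

```text
time_s: 5.95
tcp_pos: [0.5733, -0.2518, 0.0432]
eef_rot: [180.0, -0.0, -0.6]
contact_force: [0.6, -0.1, -0.6]
gripper_width: 0.0182
gripper_force: 0.2
```

Request:
jog_arm:
  travel:
    - [0,0,0]
    - [0,0,0]
    - [0,0,0]
    - [0,0,-0.02]
    - [0,0,-0.05]
    - [0,0,-0.1]
    - [0,0,-0.15]
    - [0,0,-0.2]
    - [0,0,-0.2]
    - [0,0,-0.2]
  dr:
    - [0,0,0]
    - [0,0,0]
    - [0,0,0]
    - [0,0,0]
    - [0,0,0]
    - [0,0,0]
    - [0,0,0]
    - [0,0,0]
    - [0,0,0]
    - [0,0,0]
  claw: [0,0,0,0,0,0,0,0,0,0]
  newtons: 40

```text
time_s: 7.2
tcp_pos: [0.573, -0.2516, 0.1432]
eef_rot: [-180.0, -0.0, -0.6]
contact_force: [-0.0, 0.1, -1.8]
gripper_width: 0.0179
gripper_force: 40.0
```

```bash
python3 - <<'E'
from h import *
move([.458,-.0235,.14],10.4)
E
```

```text
t 7.2 tcp [ 0.573  -0.2516  0.1432] [-1.7998e+02 -1.0000e-02 -6.3000e-01] F [-0.    0.12 -1.79] w 0.0179 | travel [-0.2349 -0.4536  0.0064] dr [-0.     -0.     -0.0306]
```

Request:
jog_arm:
  travel:
    - [-0.06,-0.11,0]
    - [-0.12,-0.22,0]
    - [-0.18,-0.34,0]
    - [-0.22,-0.42,0]
    - [-0.235,-0.454,0]
    - [-0.235,-0.454,0.05]
    - [-0.235,-0.454,0.1]
    - [-0.235,-0.454,0.14]
    - [-0.235,-0.454,0.156]
    - [-0.235,-0.454,0.156]
  dr:
    - [0,0,-0.01]
    - [0,0,-0.02]
    - [0,0,-0.0306]
    - [0,0,-0.0306]
    - [0,0,-0.0306]
    - [0,0,-0.0306]
    - [0,0,-0.0306]
    - [0,0,-0.0306]
    - [0,0,-0.0306]
    - [0,0,-0.0306]
  claw: [0,0,0,0,0,0,0,0,0,0]

```text
time_s: 8.45
tcp_pos: [0.4577, -0.0237, 0.0646]
eef_rot: [180.0, 0.1, 10.4]
contact_force: [0.1, 0.3, -1.2]
gripper_width: 0.0177
gripper_force: 40.0
```

```bash
cat > m.py <<'E'
from h import *
np.set_printoptions(precision=1,suppress=True,linewidth=180)
W=np.array([.634,.0088,.075]); y=np.radians(10.4); ex=np.array([np.cos(y),np.sin(y),0]); ey=np.array([-np.sin(y),np.cos(y),0])
move([.458,-.0235,.065],10.4)
s=r.get_state(); T=s['tcp_pos']-W; print('tcp local mm',T@ex*1e3,T@ey*1e3,T[2]*1e3)
big=[]
for n in('side','top'):
    cs=[cap(n) for _ in range(6)]; c=dict(cs[0]); c['range_z']=np.median([q['range_z'] for q in cs],0)
    D=cloud(c)-W; x,yy,z=D@ex*1e3,D@ey*1e3,D[...,2]*1e3
    m=(x>-150)&(x<-14)&(abs(yy)<9)&(z>-12)&(z<30)
    mm=m&(x>-120)&(x<-35)
    A=np.c_[x[mm],yy[mm],z[mm]]
    for lo in range(-150,-10,15):
        q=m&(x>=lo)&(x<lo+15)
        if q.any(): print(n,lo,q.sum(),'y',yy[q].min(),np.median(yy[q]),yy[q].max(),'z',np.median(z[q]),z[q].max())
    p=np.polyfit(A[:,0],A[:,1],1),np.polyfit(A[:,0],A[:,2],1); print('slope deg',np.degrees(p[0][0]),np.degrees(p[1][0]),'at -60: y,z',np.polyval(p[0],-60),np.polyval(p[1],-60),'xmax',x[m].max())
    im=np.mean([q['pixels'] for q in cs],0).astype(np.uint8)[...,::-1]
    b=im[130:230,205:305] if n=='side' else im[150:235,195:280]
    big.append(cv2.resize(b,(400,400),interpolation=cv2.INTER_CUBIC))
cv2.imwrite('pics/pre.png',np.hstack(big))
E
python3 m.py
```

```text
t 8.45 tcp [ 0.5 -0.   0.1] [180.    0.1  10.4] F [ 0.1  0.3 -1.1] w 0.0177 | travel [ 0. -0. -0.] dr [ 0.  0. -0.]
tcp local mm -179.243028329792 -0.1660141531740625 -10.43853636250594
side -120 2 y -8.86726152645342 -8.409676452830869 -7.952091379208317 z -5.481236333386527 -4.594613244346221
side -105 4 y -4.9187405651159555 -1.62887260955624 2.3102037170079113 z 10.762894228440693 11.424183140702773
side -90 14 y -6.213511407915271 -2.6231491269517457 3.4299811140015564 z 9.862062301641009 12.735136633311786
side -75 13 y -5.644961027351089 -2.644050693053776 0.25833078805068477 z 10.37830931522439 12.296402983447877
side -60 12 y -5.653796508412341 -3.082769034494622 0.3227369048160046 z 10.431860353390679 11.671673313555967
side -45 11 y -5.617144557255121 -4.437477432936598 0.624638685375711 z 11.151354243996783 12.870637875725913
side -30 7 y -5.538873732366741 -2.5383233081171794 2.1120533392207146 z 10.506045118621591 12.408241523222244
slope deg 0.5498513117114234 4.4807543120221425 at -60: y,z -2.8527829649648813 10.256107849343795 xmax -19.032032135239806
top -45 5 y -1.8649603779224284 1.7497144255012638 5.217577627791389 z 10.933803280271452 13.330081479323978
top -30 2 y -0.06676049628453268 1.7069921335016565 3.4807447632878454 z 11.573696172662421 12.868887924722031
top -15 3 y -7.766033940281189 -4.207420922854905 7.111680464233133 z 24.681630047073092 25.322253051487788
slope deg -352.5879954473165 -627.8994530592691 at -60: y,z 147.0650380153696 272.112040540215 xmax -14.100262881601557
```

View pics/pre.png

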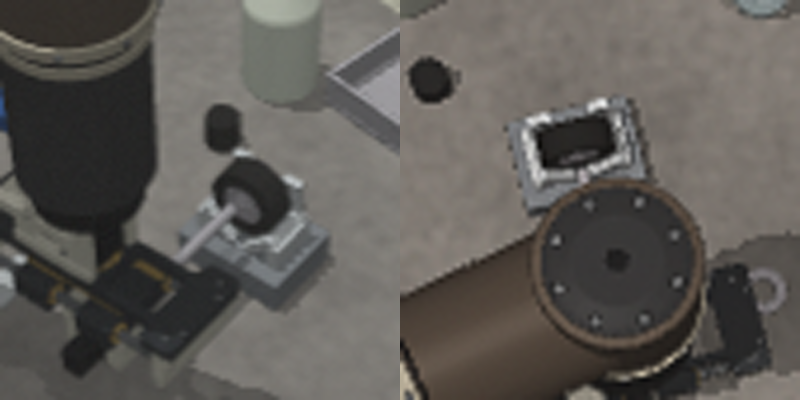

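The image shows the shaft pointing at the upper part of the hub, about aligned. I'll feel forward slowly.

Request:
jog_arm:
  travel:
    - [0.004,0,0]
    - [0.008,0,0]
    - [0.012,0,0]
    - [0.016,0,0]
    - [0.02,0,0]
    - [0.024,0,0]
    - [0.028,0,0]
    - [0.032,0,0]
    - [0.036,0,0]
    - [0.036,0,0]
  dr:
    - [0,0,0]
    - [0,0,0]
    - [0,0,0]
    - [0,0,0]
    - [0,0,0]
    - [0,0,0]
    - [0,0,0]
    - [0,0,0]
    - [0,0,0]
    - [0,0,0]
  claw: [0,0,0,0,0,0,0,0,0,0]

```text
time_s: 10.3
tcp_pos: [0.4761, -0.0202, 0.065]
eef_rot: [180.0, -0.0, 10.4]
contact_force: [0.1, -0.8, -0.1]
gripper_width: 0.0181
gripper_force: 40.0
```

```bash
cat > w.py <<'E'
from h import *
W=np.array([.634,.0088,.075]); y=np.radians(10.4); ex=np.array([np.cos(y),np.sin(y),0]); ey=np.array([-np.sin(y),np.cos(y),0])
s=r.get_state(); T=s['tcp_pos']-W; print('tcp local',np.round([T@ex*1e3,T@ey*1e3,T[2]*1e3],2),'Floc',np.round([s['contact_force']@ex,s['contact_force']@ey,s['contact_force'][2]],2),'M',np.round(s['moment'],2),s['time_s'])
for n in('side','top'):
    cs=[cap(n) for _ in range(3)]; c=dict(cs[0]); c['range_z']=np.median([q['range_z'] for q in cs],0)
    D=cloud(c)-W; x,yy,z=D@ex*1e3,D@ey*1e3,D[...,2]*1e3
    dark=c['pixels'].astype(int).sum(2)<170
    m=dark&(z>15)&(z<36)&(abs(yy)<25)&(abs(x)<30); print(n,'rim x pct',m.sum(),np.round(np.percentile(x[m],[5,50,95]),1),'y',np.round(np.percentile(yy[m],[5,50,95]),1),'z',np.round(z[m].max(),1))
    q=(abs(yy)<10)&(z>0)&(z<16)&(x>18)&(x<80); print('  beyond',q.sum(), np.round(x[q].max(),1) if q.any() else '')
E
python3 w.py
```

```text
tcp local [-1.6059e+02 -3.0000e-02 -9.9600e+00] Floc [-0.05 -0.85 -0.07] M [-0.06  0.    0.04] 10.3
side rim x pct 98 [-11.8  -4.7   7.5] y [-22.3  -6.1  16.2] z 30.6
  beyond 0 
top rim x pct 91 [-14.1  -3.4   7.2] y [-20.1   1.9  22.4] z 32.5
  beyond 0
```

Request:
jog_arm:
  travel:
    - [0.002,0,0]
    - [0.004,0,0]
    - [0.006,0,0]
    - [0.008,0,0]
    - [0.01,0,0]
    - [0.012,0,0]
    - [0.014,0,0]
    - [0.016,0,0]
    - [0.016,0,0]
    - [0.016,0,0]
  dr:
    - [0,0,0]
    - [0,0,0]
    - [0,0,0]
    - [0,0,0]
    - [0,0,0]
    - [0,0,0]
    - [0,0,0]
    - [0,0,0]
    - [0,0,0]
    - [0,0,0]
  claw: [0,0,0,0,0,0,0,0,0,0]

```text
time_s: 11.85
tcp_pos: [0.4838, -0.0188, 0.065]
eef_rot: [-180.0, 0.0, 10.4]
contact_force: [0.4, -0.2, -1.2]
gripper_width: 0.0176
gripper_force: 40.0
```

```bash
python3 w.py
```

```text
tcp local [-1.5276e+02 -3.0000e-02 -9.9600e+00] Floc [ 0.38 -0.32 -1.22] M [-0.04 -0.02 -0.04] 11.85
side rim x pct 103 [-12.2  -5.8   7.9] y [-23.3  -6.   15.6] z 31.7
  beyond 0 
top rim x pct 58 [-6.7  0.1  9. ] y [-19.5   4.1  23.7] z 32.7
  beyond 0
```

Request:
jog_arm:
  travel:
    - [0.006,0,0]
    - [0.012,0,0]
    - [0.018,0,0]
    - [0.024,0,0]
    - [0.03,0,0]
    - [0.036,0,0]
    - [0.042,0,0]
    - [0.048,0,0]
    - [0.054,0,0]
    - [0.056,0,0]
  dr:
    - [0,0,0]
    - [0,0,0]
    - [0,0,0]
    - [0,0,0]
    - [0,0,0]
    - [0,0,0]
    - [0,0,0]
    - [0,0,0]
    - [0,0,0]
    - [0,0,0]
  claw: [0,0,0,0,0,0,0,0,0,0]

```text
time_s: 13.4
tcp_pos: [0.5116, -0.0137, 0.065]
eef_rot: [180.0, -0.0, 10.4]
contact_force: [0.3, 0.7, -0.6]
gripper_width: 0.0178
gripper_force: 40.0
```

```bash
python3 w.py
```

```text
tcp local [-1.245e+02 -4.000e-02 -9.950e+00] Floc [ 0.4   0.63 -0.65] M [-0.07  0.07 -0.01] 13.4
side rim x pct 103 [-12.   -4.8   8.6] y [-23.   -6.2  15.3] z 32.3
  beyond 3 28.8Traceback (most recent call last):
  File "w.py", line 8, in <module>
    m=dark&(z>15)&(z<36)&(abs(yy)<25)&(abs(x)<30); print(n,'rim x pct',m.sum(),np.round(np.percentile(x[m],[5,50,95]),1),'y',np.round(np.percentile(yy[m],[5,50,95]),1),'z',np.round(z[m].max(),1))
                                                                                        ~~~~~~~~~~~~~^^^^^^^^^^^^^^^^
    return _quantile_unchecked(
        a, q, axis, out, overwrite_input, method, keepdims, weights)
    return _ureduce(a,
                    func=_quantile_ureduce_func,
    ...<5 lines>...
                    overwrite_input=overwrite_input,
                    method=method)
    r = func(a, **kwargs)
    result = _quantile(arr,
                       quantiles=q,
    ...<2 lines>...
                       out=out,
                       weights=wgt)
    slices_having_nans = np.isnan(arr[-1, ...])
                                  ~~~^^^^^^^^^
IndexError: index -1 is out of bounds for axis 0 with size 0
```

Request:
jog_arm:
  travel:
    - [0.008,0,0]
    - [0.016,0,0]
    - [0.024,0,0]
    - [0.032,0,0]
    - [0.04,0,0]
    - [0.048,0,0]
    - [0.056,0,0]
    - [0.064,0,0]
    - [0.068,0,0]
    - [0.068,0,0]
  dr:
    - [0,0,0]
    - [0,0,0]
    - [0,0,0]
    - [0,0,0]
    - [0,0,0]
    - [0,0,0]
    - [0,0,0]
    - [0,0,0]
    - [0,0,0]
    - [0,0,0]
  claw: [0,0,0,0,0,0,0,0,0,0]
  newtons: 60

```text
time_s: 14.95
tcp_pos: [0.5448, -0.0076, 0.065]
eef_rot: [-180.0, 0.0, 10.4]
contact_force: [-0.4, 0.5, -0.4]
gripper_width: 0.0177
gripper_force: 60.0
```

```bash
sed -i "s/for n in('side','top'):/for n in('side',):/" w.py; python3 w.py
```

```text
tcp local [-9.066e+01 -4.000e-02 -1.000e+01] Floc [-0.33  0.54 -0.4 ] M [-0.01 -0.   -0.03] 14.95
side rim x pct 69 [-10.2  -0.4   8.8] y [-22.9  -5.9  13.8] z 31.4
  beyond 30 62.9
```

Through, with the tip about 63 mm beyond the wheel's middle. Lift.

Request:
jog_arm:
  travel:
    - [0,0,-0.004]
    - [0,0,-0.01]
    - [0,0,-0.02]
    - [0,0,-0.035]
    - [0,0,-0.055]
    - [0,0,-0.08]
    - [0,0,-0.11]
    - [0,0,-0.14]
    - [0,0,-0.17]
    - [0,0,-0.18]
  dr:
    - [0,0,0]
    - [0,0,0]
    - [0,0,0]
    - [0,0,0]
    - [0,0,0]
    - [0,0,0]
    - [0,0,0]
    - [0,0,0]
    - [0,0,0]
    - [0,0,0]
  claw: [0,0,0,0,0,0,0,0,0,0]
  newtons: 60

```text
time_s: 16.35
tcp_pos: [0.5454, -0.0075, 0.1566]
eef_rot: [-180.0, -0.1, 10.4]
contact_force: [-0.4, 0.1, -3.1]
gripper_width: 0.0178
gripper_force: 60.0
```

```bash
cat > v.py <<'E'
from h import *
import sys
F=np.array([.6432,.2822,.085]); y=np.radians(10.8); e=np.array([np.cos(y),np.sin(y)])
g=F[:2]-.09*e; print('grip target',g)
move([g[0],g[1],.15],10.8)
big=[]
s=r.get_state(); T=np.array(s['tcp_pos']); a=np.radians(s['eef_rot'][2]); ex=np.array([np.cos(a),np.sin(a),0]); ey=np.array([-np.sin(a),np.cos(a),0])
for n in('side','top'):
    cs=[cap(n) for _ in range(5)]; c=dict(cs[0]); c['range_z']=np.median([q['range_z'] for q in cs],0)
    D=cloud(c)-T; x,yy,z=D@ex*1e3,D@ey*1e3,D[...,2]*1e3
    dark=c['pixels'].astype(int).sum(2)<170
    m=dark&(x>55)&(x<125)&(abs(yy)<40)&(z>-30)&(z<50); print(n,'wheel x',m.sum(),np.round(np.percentile(x[m],[3,50,97]),1) if m.any() else '','y',np.round(np.percentile(yy[m],[3,97]),1) if m.any() else '','z',np.round(np.percentile(z[m],[3,99]),1) if m.any() else '')
    for lo,hi in((40,75),(105,130),(130,160)):
        q=(abs(yy)<9)&(abs(z-17)<14)&(x>lo)&(x<hi); print('  shaft',lo,q.sum(),[np.round([np.median(v[q]),v[q].max()],1) for v in(x,yy,z)] if q.any() else '')
    im=np.mean([q['pixels'] for q in cs],0).astype(np.uint8)[...,::-1]
    w=(T+.09*ex-np.array(c['position']))@rot(c)*[1,-1,-1]; uv=cv2.projectPoints(w.reshape(1,1,3),np.zeros(3),np.zeros(3),K(c),np.array(c['dist_coeffs'],float))[0].ravel().astype(int)
    u,v=np.clip(uv,50,[461,333]); big.append(cv2.resize(im[v-50:v+50,u-50:u+50],(400,400),interpolation=cv2.INTER_CUBIC))
cv2.imwrite(sys.argv[1],np.hstack(big))
E
python3 v.py pics/lift.png
```

```text
grip target [0.55479415 0.26533568]
t 16.35 tcp [ 0.5454 -0.0075  0.1566] [-1.7999e+02 -1.2000e-01  1.0400e+01] F [-0.44  0.07 -3.06] w 0.0178 | travel [ 0.117  -0.5332  0.0134] dr [-0.     -0.0003 -0.0011]
side wheel x 46 [ 86.8  95.7 102.1] y [-19.3  14.1] z [29.8 37.6]
  shaft 40 0 
  shaft 105 11 [array([125.6, 129.6]), array([-4.3,  0.9]), array([19.2, 22. ])]
  shaft 130 22 [array([142.4, 153.3]), array([-3.3,  2.2]), array([17.9, 20.4])]
top wheel x 0  y  z 
  shaft 40 0 
  shaft 105 0 
  shaft 130 0
```

View pics/lift.png

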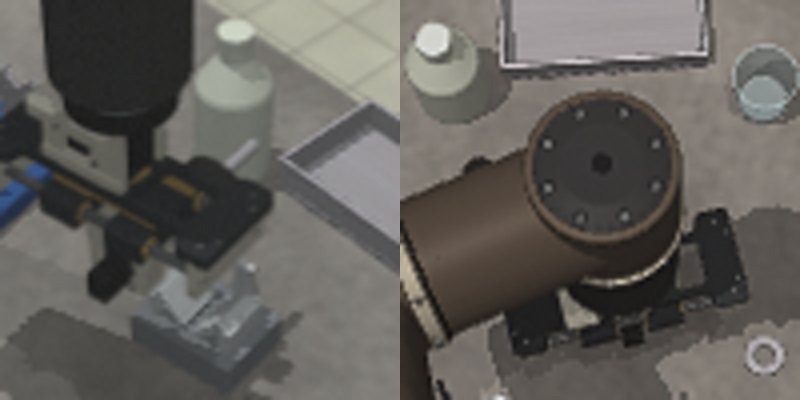

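The wheel has left the cradle and hangs on the shaft, with the shaft tip visible past it. Now I'll carry it to the fork.

Request:
jog_arm:
  travel:
    - [-0.01,-0.03,0]
    - [-0.02,-0.09,0]
    - [-0.01,-0.16,0]
    - [0,-0.23,0]
    - [0.02,-0.3,0]
    - [0.045,-0.37,0]
    - [0.07,-0.43,0]
    - [0.095,-0.49,0]
    - [0.11,-0.52,0]
    - [0.117,-0.533,0]
  dr:
    - [0,0,0]
    - [0,0,0]
    - [0,0,0]
    - [0,0,0]
    - [0,0,0]
    - [0,0,-0.001]
    - [0,0,-0.001]
    - [0,0,-0.001]
    - [0,0,-0.001]
    - [0,0,-0.001]
  claw: [0,0,0,0,0,0,0,0,0,0]

```text
time_s: 18.1
tcp_pos: [0.5541, 0.2659, 0.1547]
eef_rot: [180.0, 0.0, 10.8]
contact_force: [-0.1, -0.9, -3.2]
gripper_width: 0.0175
gripper_force: 60.0
```

```bash
python3 v.py pics/fork1.png; python3 - <<'E'
from h import *
# both the fork uprights again, same cameras, in fork frame
F=np.array([.6432,.2822,.085]); y=np.radians(10.8); ex=np.array([np.cos(y),np.sin(y),0]); ey=np.array([-np.sin(y),np.cos(y),0])
c=pickle.load(open('side.pkl','rb')); D=cloud(c)-F; x,yy,z=D@ex*1e3,D@ey*1e3,D[...,2]*1e3
q=(z>25)&(z<120)&(abs(yy)<45)&(x>-30)&(x<75); print(np.round(np.c_[x[q],yy[q],z[q]][::6],0).tolist())
E
```

```text
grip target [0.55479415 0.26533568]
t 18.1 tcp [0.5541 0.2659 0.1547] [1.7998e+02 4.0000e-02 1.0780e+01] F [-0.06 -0.89 -3.24] w 0.0175 | travel [0.0011 0.0013 0.0093] dr [ 0.      0.0001 -0.    ]
side wheel x 10 [79.8 94.9 98.8] y [-31.5   4.9] z [-14.   40.6]
  shaft 40 0 
  shaft 105 3 [array([126.9, 129.4]), array([-1.7,  0.5]), array([21.1, 21.3])]
  shaft 130 18 [array([141.8, 156.1]), array([-3.2,  3.6]), array([19.5, 21.9])]
top wheel x 76 [76.3 84.9 99.4] y [-27.9  -4.2] z [-9.1 38.3]
  shaft 40 0 
  shaft 105 18 [array([120.1, 129.6]), array([1.2, 7.8]), array([19.8, 21.6])]
  shaft 130 13 [array([139.4, 149.5]), array([-0.4,  4.2]), array([19.8, 22.9])]
[[53.0, -2.0, 94.0], [60.0, -5.0, 88.0], [46.0, -4.0, 91.0], [6.0, -2.0, 110.0], [34.0, -5.0, 91.0], [12.0, -32.0, 80.0], [-4.0, -32.0, 69.0], [-12.0, -25.0, 58.0]]
```

View pics/fork1.png

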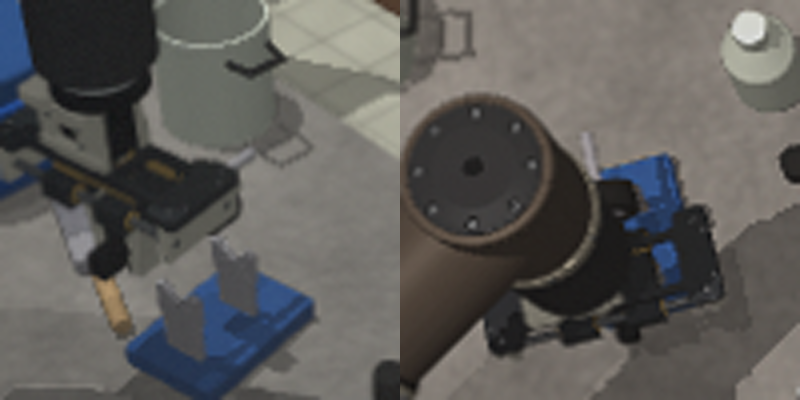

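The side view shows the arbor above the fork with the shaft tip beyond the far upright, and it looks aligned with the notches. Lowering now.

Request:
jog_arm:
  travel:
    - [0.001,0.001,0.03]
    - [0.001,0.001,0.06]
    - [0.001,0.001,0.09]
    - [0.001,0.001,0.12]
    - [0.001,0.001,0.14]
    - [0.001,0.001,0.15]
    - [0.001,0.001,0.157]
    - [0.001,0.001,0.162]
    - [0.001,0.001,0.166]
    - [0.001,0.001,0.166]
  dr:
    - [0,0,0]
    - [0,0,0]
    - [0,0,0]
    - [0,0,0]
    - [0,0,0]
    - [0,0,0]
    - [0,0,0]
    - [0,0,0]
    - [0,0,0]
    - [0,0,0]
  claw: [0,0,0,0,0,0,0,0,0,0]

```text
time_s: 19.85
tcp_pos: [0.5548, 0.2647, 0.0721]
eef_rot: [-180.0, -0.0, 10.8]
contact_force: [-1.4, 0.7, -1.8]
gripper_width: 0.0174
gripper_force: 60.0
```

```bash
python3 v.py pics/fork2.png
```

```text
grip target [0.55479415 0.26533568]
t 19.85 tcp [0.5548 0.2647 0.0721] [-180.     -0.     10.75] F [-1.4   0.7  -1.82] w 0.0174 | travel [ 0.0003 -0.0013 -0.1557] dr [-0.     -0.     -0.0001]
side wheel x 13 [88.1 93.8 98.2] y [-7.1 11.1] z [34.9 38.9]
  shaft 40 0 
  shaft 105 11 [array([123.7, 129.2]), array([-3.1,  1.9]), array([19.4, 23.7])]
  shaft 130 16 [array([144.3, 153.1]), array([-3.6,  5.1]), array([18.9, 22.8])]
top wheel x 71 [ 76.5  86.4 111.3] y [-26.3  -4.2] z [-12.5  36.8]
  shaft 40 0 
  shaft 105 21 [array([116.7, 129.9]), array([0.9, 7.8]), array([18.8, 22.5])]
  shaft 130 17 [array([141.8, 153.1]), array([3. , 8.2]), array([19.2, 23.8])]
```

Request:
jog_arm:
  travel:
    - [0,0,0.001]
    - [0,0,0.002]
    - [0,0,0.003]
    - [0,0,0.004]
    - [0,0,0.005]
    - [0,0,0.005]
    - [0,0,0.005]
    - [0,0,0.005]
    - [0,0,0.005]
    - [0,0,0.005]
  dr:
    - [0,0,0]
    - [0,0,0]
    - [0,0,0]
    - [0,0,0]
    - [0,0,0]
    - [0,0,0]
    - [0,0,0]
    - [0,0,0]
    - [0,0,0]
    - [0,0,0]
  claw: [0,0,0,0,0,0,0,0,0,0]

```text
time_s: 21.6
tcp_pos: [0.5548, 0.2646, 0.0696]
eef_rot: [180.0, 0.0, 10.8]
contact_force: [-0.5, 0.7, -2.1]
gripper_width: 0.0177
gripper_force: 60.0
```

```bash
python3 -c "
from h import *
move([.5548,.265,.068],10.8); print(r.get_state()['moment'])"
```

```text
t 21.6 tcp [0.5548 0.2646 0.0696] [180.     0.    10.76] F [-0.49  0.72 -2.07] w 0.0177 | travel [ 0.0002 -0.0007  0.0031] dr [ 0.      0.     -0.0001]
[-0.1576494   0.16028037  0.05579065]
```

Some 1–3 mm to go. Lowering further, gently.

Request:
jog_arm:
  travel:
    - [0,0,0.001]
    - [0,0,0.002]
    - [0,0,0.003]
    - [0,0,0.004]
    - [0,0,0.004]
    - [0,0,0.004]
    - [0,0,0.004]
    - [0,0,0.004]
    - [0,0,0.004]
    - [0,0,0.004]
  dr:
    - [0,0,0]
    - [0,0,0]
    - [0,0,0]
    - [0,0,0]
    - [0,0,0]
    - [0,0,0]
    - [0,0,0]
    - [0,0,0]
    - [0,0,0]
    - [0,0,0]
  claw: [0,0,0,0,0,0,0,0,0,0]

```text
time_s: 22.85
tcp_pos: [0.555, 0.2646, 0.0681]
eef_rot: [-180.0, -0.0, 10.8]
contact_force: [-1.8, -2.9, 5.6]
gripper_width: 0.018
gripper_force: 60.0
```

```bash
python3 -c "
from h import *
move([.5548,.265,.068],10.8); print(r.get_state()['moment'])"
```

```text
t 22.85 tcp [0.555  0.2646 0.0681] [-1.800e+02 -4.000e-02  1.077e+01] F [-1.78 -2.91  5.56] w 0.018 | travel [-0.0003 -0.0008  0.0002] dr [-0.     -0.0001 -0.0001]
[-0.67173106  0.5507344  -0.01051562]
```

It's seated: Fz went from -2 to +5.6 N. I'll soften the grip, then open.

Request:
jog_arm:
  travel:
    - [0,0,0]
    - [0,0,0]
    - [0,0,0]
    - [0,0,0]
    - [0,0,0]
    - [0,0,0]
    - [0,0,0]
    - [0,0,0]
    - [0,0,0]
    - [0,0,0]
  dr:
    - [0,0,0]
    - [0,0,0]
    - [0,0,0]
    - [0,0,0]
    - [0,0,0]
    - [0,0,0]
    - [0,0,0]
    - [0,0,0]
    - [0,0,0]
    - [0,0,0]
  claw: [0,0,0,0,0.25,0.3,0.35,0.4,0.45,0.5]
  newtons: 3

```text
time_s: 24.1
tcp_pos: [0.5548, 0.2647, 0.0676]
eef_rot: [-180.0, 0.0, 10.8]
contact_force: [0.0, -0.1, -0.3]
gripper_width: 0.043
gripper_force: 0.0
```

Request:
jog_arm:
  travel:
    - [0,0,0]
    - [0,0,0]
    - [0,0,0]
    - [0,0,-0.02]
    - [0,0,-0.06]
    - [0,0,-0.12]
    - [0,0,-0.18]
    - [-0.05,0,-0.26]
    - [-0.1,0.1,-0.3]
    - [-0.15,0.2,-0.3]
  dr:
    - [0,0,0]
    - [0,0,0]
    - [0,0,0]
    - [0,0,0]
    - [0,0,0]
    - [0,0,0]
    - [0,0,0]
    - [0,0,0]
    - [0,0,0]
    - [0,0,0]
  claw: [0.5,0.5,0.5,0.5,0.5,0.5,0.5,0.5,0.5,0.5]

```text
time_s: 25.35
tcp_pos: [0.5001, 0.1521, 0.2203]
eef_rot: [-179.9, -0.2, 10.9]
contact_force: [2.0, -1.2, -0.7]
gripper_width: 0.0439
gripper_force: 0.0
```

Request:
jog_arm:
  travel:
    - [0,0.1,0]
    - [0,0.2,0]
    - [0,0.3,0]
    - [0,0.4,0]
    - [0,0.4,0]
    - [0,0.4,0]
    - [0,0.4,0]
    - [0,0.4,0]
    - [0,0.4,0]
    - [0,0.4,0]
  dr:
    - [0,0,0]
    - [0,0,0]
    - [0,0,0]
    - [0,0,0]
    - [0,0,0]
    - [0,0,0]
    - [0,0,0]
    - [0,0,0]
    - [0,0,0]
    - [0,0,0]
  claw: [0.5,0.5,0.5,0.5,0.5,0.5,0.5,0.5,0.5,0.5]

```text
time_s: 26.6
tcp_pos: [0.5371, -0.0437, 0.2176]
eef_rot: [180.0, 0.0, 10.8]
contact_force: [0.0, 0.3, 0.0]
gripper_width: 0.0437
gripper_force: 0.0
```

```bash
python3 - <<'E'
from h import *
F=np.array([.6432,.2822,.085]); y=np.radians(10.8); ex=np.array([np.cos(y),np.sin(y),0]); ey=np.array([-np.sin(y),np.cos(y),0])
big=[]
for n in('side','top'):
    cs=[cap(n) for _ in range(4)]; c=dict(cs[0]); c['range_z']=np.median([q['range_z'] for q in cs],0)
    D=cloud(c)-F; x,yy,z=D@ex*1e3,D@ey*1e3,D[...,2]*1e3; col=c['pixels'].astype(int).sum(2)
    for nm,m in(('wheel',(col<170)&(abs(x)<34)&(abs(yy)<40)&(z>5)&(z<45)),('handle',(col<170)&(x<-40)&(x>-150)&(abs(yy)<20)&(z>-10)&(z<25)),('tip',(x>42)&(x<90)&(abs(yy)<12)&(abs(z)<12)),('shaft-',(x>-55)&(x<-42)&(abs(yy)<12)&(abs(z)<12))):
        print(n,nm,m.sum(),[np.round(np.percentile(v[m],[3,50,97]),1).tolist() for v in(x,yy,z)] if m.any() else '')
    im=np.mean([q['pixels'] for q in cs],0).astype(np.uint8)[...,::-1]; u,v=(218,140) if n=='side' else (160,188)
    big.append(cv2.resize(im[v-40:v+40,u-40:u+40],(400,400),interpolation=cv2.INTER_CUBIC))
cv2.imwrite('pics/end.png',np.hstack(big)); print(r.get_state()['time_s'],r.get_state()['tcp_pos'])
E
```

```text
side wheel 49 [[-11.0, -7.0, 7.9], [-13.4, -0.9, 17.4], [6.1, 19.1, 21.8]]
side handle 142 [[-125.3, -95.9, -59.5], [-12.4, -9.0, 3.6], [-8.1, 8.7, 11.9]]
side tip 6 [[44.5, 52.4, 58.6], [-3.1, -1.3, 2.8], [3.3, 5.2, 6.0]]
side shaft- 16 [[-51.1, -46.7, -43.2], [-10.0, -4.1, 9.1], [-11.8, 1.2, 4.8]]
top wheel 0 
top handle 0 
top tip 15 [[42.9, 52.7, 61.0], [-0.7, 2.7, 7.4], [0.4, 3.4, 5.9]]
top shaft- 0 
27.0 [ 0.53709796 -0.04410709  0.21755026]
```

View pics/end.png

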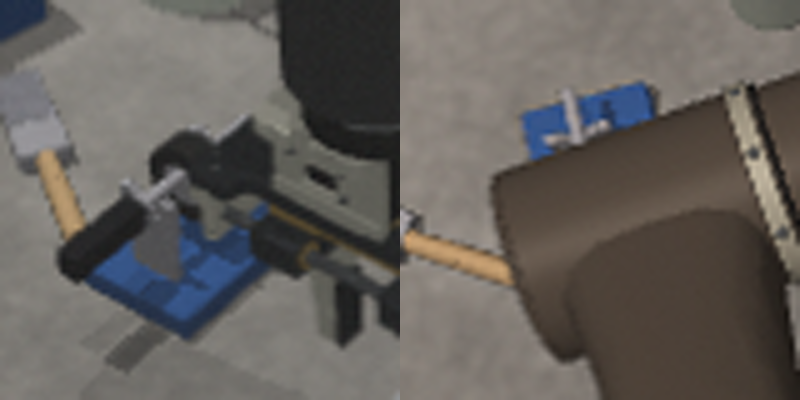

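The shaft lies in both notches with the handle towards the robot. The tip is about 60 mm past midway and the wheel hangs centred between the uprights. Handing in.

```bash
python3 -c "
from plant import r
print(r.close_job())"
```

```text
the job is handed in; nothing more can be done
None
```

The arbor lies released in both fork notches, handle towards the robot and the wheel hanging about midway between the uprights; I handed the job in at about 27 s, and no verdict came back.

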